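Stand the toppled vial rack up, slide it into its bay and swing the hold-down over it

ROBOT

A 7-joint arm with a two-finger parallel gripper is mounted at the origin on a cart in front of the work surface, level with it; the furniture and walls round the work are solid. World frame = base frame: x ahead of the robot, y to its left, z up, the work surface at z = 0. Lengths are in m, angles in rad, forces in N, time in s.
With the tool pointing down it reaches from about 0.4 to 0.85 m from the base axis. Payload 10.4 kg.
Tool frame: the origin (TCP) lies on the centre line of the jaws, within the pads' length; the fingertips stand 22 mm ahead of it and the grasp point (between the pads) lies 3 mm ahead of it; z points along the fingers, y is the line along which they close (so a half turn about z gives the same grasp; the last joint's range is limited). The gripper opens to 87 mm and grips with 3 to 60 N. Pads are 19 mm wide; open, the fingers measure 117 mm over their backs; the gripper's body (75 mm by 190 mm) begins 51 mm behind the grasp point.
Start: joints at [-1.148, 0.332, -0.065, 1.46, 0.022, 1.35, -0.088], TCP at [0.269, 0.564, 0.245] pointing down, gripper open.
Joint ranges: [-2.6, 2.6], [-0.5, 2.12], [-1.47, 1.34], [0.16, 2.42], [-1.27, 4.41], [0.06, 2.06], [-2.6, 2.6]. Speed limits (rad/s): [2.22, 2.22, 2.79, 2.79, 3.14, 3.14, 3.14].

INTERFACE

Orientations are given as a unit quaternion [x, y, z, w].
In Python, from bench import r gives the robot as it stands.
- The arm moves only by the shell command python3 jog.py [FORCE], which reads ROWS from standard input. ROWS is one flat JSON list of numbers that holds 1 to 12 rows one after another, with no inner brackets; each row has 5 numbers: dx, dy, dz in fractions of the full range, 1 being 1000 mm, then a turn about the tool's z in shares of 4 rad (1.0 is 4 rad), then the finger opening in m; each row is the pose to reach, as a shift and turn from the pose commanded when the command began, along the tool's axes at that moment; what a row does not reach only later rows make up. A row lasts 1/10 s, in which the tool goes at most 0.05 m and 0.15 rad, less where a joint would pass 70% of its speed; a pose out of reach is approached as far as the arm can. The fingers move at their own pace and stop on an object; FORCE is the grip in N (left out, the last holds). Time passes only in rows, so rows that do not move let the fingers close. It prints the time, the measured TCP pose, the force, the opening and the grip force at its end. Shift and turn numbers lie between -1 and 1, and a call with a number outside is refused. Input that does not fit is refused with a message, and nothing moves.
- r.read_state(): the state, without advancing time (a new reading comes with each control period).
- r.camera(name): name is "side" or "top" or "wrist"; returns a dict with "img" (480x640x3 uint8, red, green, blue), "fx", "fy", "cx", "cy" (pixels), "pose" (4x4, takes a point from camera to world coordinates). Camera axes: x right, y down, z forward; pixel columns grow to the right and rows downward; lengths in m; the calibration is good to about 2 mm. The wrist camera is an equidistant fisheye: a pixel r from the principal point sees the ray r / f radians off the axis. A picture is of the moment at which its call begins. There is no depth.
- r.close_job(): hands the job in; it is judged then, once.
The state is a dict: "time": time; "joint_positions": joint angles; "joint_vel": joint speeds; "joint_torque": joint torques, N m; "ee_pos": TCP position; "eef_rot": TCP orientation; "ft_force": force on the tool from outside, world axes, zero at the start; "torque": the same for the moment, N m; "width": finger opening in m; "grip_force": force on a finger pad.
Only numpy, scipy, OpenCV 4.12 (cv2) and the standard library are available. Lean on these libraries where they do the work, as an engineer would, in place of code of your own. Each camera call takes 0.05 s, during which the arm holds its last target. There are 200 camera calls.

TASK

The empty vial rack has been knocked onto its long side in front of its bay. Push it over so that it stands on its base again, then slide it along the desk into the bay until it is fully home against the back fence, and last push the hold-down arm over until its rubber pad rests on the rack. Only push with the fingers: never pick the rack up, and leave the vials and the tape roll where they are.

Things in the scene. Friction and masses are not known exactly. Their poses are not given: they have to be found in the camera images.
- vial_rack: Grey plastic rack, a closed box 68 mm deep (its x), 180 long (its y), 46 high (its z), 0.32 kg, 2 x 4 round 25 mm holes in its top. Origin: centre of its underside; z out of the top. It starts on its long side, 46 mm deep and 68 high, origin 34 mm up: z is level and points away from the bay to the robot, x points up, the solid underside faces the bay. Standing, it slides at 1 to 4 N.
- rack_heel (a point): Middle of the rack's long bottom edge on its +x side (rack frame x 34 mm, y 0, z 0): 68 mm up while the rack lies, nearest the back fence when it stands. Pushed towards the bay within 12 mm of the upper edge of its perforated side (lower, it slides), the lying rack tips about its underside's lower edge, which stays in place, and after a quarter of the turn falls onto its weighted base.
- rack_bay: Low grey sheet-metal fence fixed on the desk, 28 mm high, open to the robot, no floor. Origin on the desk; x to the back fence, y to the left cheek, z up. Inner faces: back fence x = 36 mm (rack home: its origin at x = 2 mm), cheeks y = +-95 mm (5 mm play each side of the rack). Cheeks begin at x = -15 mm; flared lips in front widen the mouth to +-104 mm at x = -33 mm.
- hold_down_hinge (a point): Pivot of the hold-down arm, outside the left cheek, at x 0, y +109.5 mm, z 56 mm in the rack_bay frame. The pivot axis is parallel to the bay's x.
- hold_down (a joint): Angle of the hold-down arm, rad. 0: closed, level from the pivot towards the middle of the bay (bay -y), its rubber pad, 34 mm from the pivot, on the top of a rack in the bay. 1.57: upright. Starts at 1.7 to 1.9, leaning outwards (stop at 1.95). A little stiff: it stays where left near upright and falls shut by itself when well past it. Under 1 N moves it.
- hold_down_tab (a point): Centre of the black cross bar (9 mm thick, 24 long, along the bay's x) on the thumb tab at the end of the 22 mm wide steel arm: 45.5 mm along the arm from the pivot and 20 mm square to it (above it when closed, to its left, away from the bay, when upright), so about 93 mm up at the start and 76 mm when closed. Push it here from the left towards the bay.
- vial_1: Capped sample vial, 24 mm across, 55 mm high, standing on the desk right of the bay; leave it. Origin: centre of its underside.
- vial_2: Capped sample vial, 24 mm across, 55 mm high, standing on the desk right of the bay; leave it. Origin: centre of its underside.
- vial_3: Capped sample vial, 24 mm across, 55 mm high, standing on the desk right of the bay; leave it. Origin: centre of its underside.
- tape_roll: Roll of black tape, 70 mm across, 19 mm high, lying just left of the bay; leave it. Origin: centre of its underside.

How it is judged:
By the outcome, as a careful person would: the job done as asked, in the order asked, and still so for the second after the job is handed in, with the robot touching nothing.
It also fails if it takes over 51 s, if anything falls off the work surface, if the arm or the gripper's body presses on something with over 40 N, if the wrist force passes 120 N, or if a joint passes its speed limit or range.

## Working session

There is one attempt and no reset: what is moved stays moved. The work goes in short steps, Python scripts to look and compute and a shell command to move; the robot and the scene stay as the last step left them, time stands still between calls to the robot, and variables do not carry over. Pictures are saved under pics/ and viewed, at most 13 in all, crops included, and the job is handed in when it is done.

```bash
ls; mkdir -p pics
python3 - <<'E'
from bench import r
import cv2
s=r.read_state(); print({k:s[k] for k in("time","ee_pos","eef_rot","width","ft_force")})
for n in("top","side"):
    c=r.camera(n); cv2.imwrite(f"pics/{n}0.png",c["img"][:,:,::-1]); print(n,c["fx"],c["fy"],c["cx"],c["cy"],c["pose"])
E
```

```text
bench.py
jog.py
pics
{'time': 0.0, 'ee_pos': array([0.26936057, 0.56356959, 0.24374145]), 'eef_rot': array([ 2.21094965e-01,  9.75252011e-01, -7.16461041e-04, -1.31927958e-04]), 'width': 0.08693518264243157, 'ft_force': array([ 0.73430156, -0.11467926, -0.38364487])}
top 603.0530714218465 603.0530714218465 328.5470468646024 246.9581916081214 [[ 0.00949327 -0.98546095  0.16963666  0.3748264 ]
 [-0.99993187 -0.01050771 -0.00508331  0.13093696]
 [ 0.00679189 -0.16957685 -0.98549356  1.14624403]
 [ 0.          0.          0.          1.        ]]
side 555.0317294263638 555.0317294263638 316.70616077025466 239.1213045181105 [[ 0.94559096 -0.17297827  0.27556534  0.30496428]
 [-0.32433562 -0.43406302  0.8404735  -0.65965983]
 [-0.02577093 -0.8841198  -0.46654908  0.51383929]
 [ 0.          0.          0.          1.        ]]
```

View pics/top0.png

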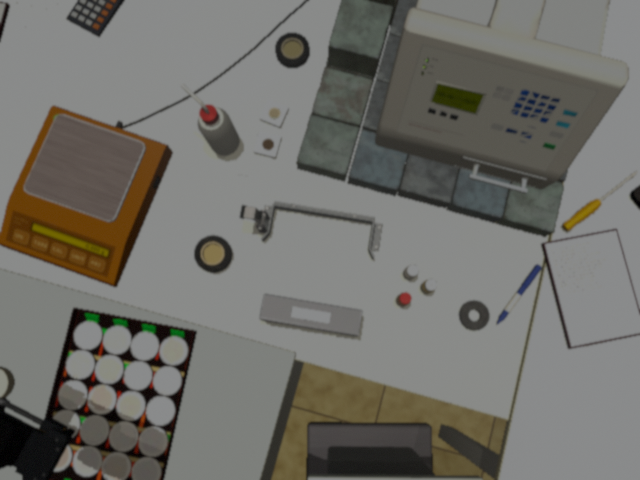

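View pics/side0.png

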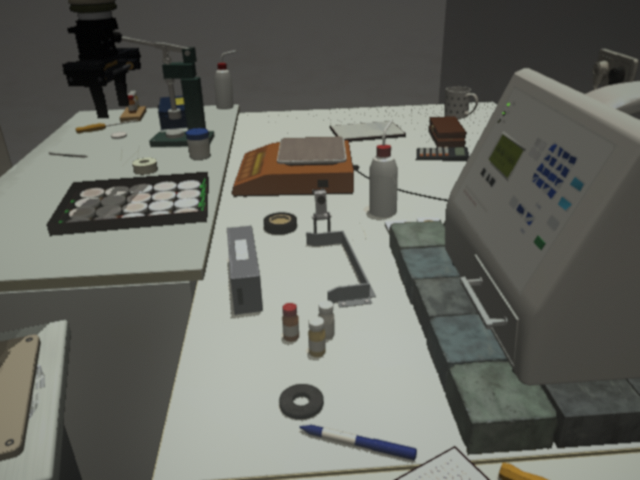

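The top view shows the rack lying at about (311,314). The bay is behind it, with its back fence from (272,207) to (377,220). The hinge is near (265,215) and its tab near (247,212). The tape roll is at (213,253) and the vials are around (412,285). I'll zoom in next.

```bash
cat > h.py <<'E'
import numpy as np, cv2
from bench import r
def ray(c,px):
    d=np.array([(px[0]-c["cx"])/c["fx"],(px[1]-c["cy"])/c["fy"],1.]); P=np.array(c["pose"]); return P[:3,3],P[:3,:3]@d
def plane(c,px,z):
    o,d=ray(c,px); return o+d*(z-o[2])/d[2]
def tri(c1,p1,c2,p2):
    o1,d1=ray(c1,p1);o2,d2=ray(c2,p2)
    t=np.linalg.lstsq(np.c_[d1,-d2],o2-o1,rcond=None)[0]; a=o1+d1*t[0];b=o2+d2*t[1]; return (a+b)/2,np.linalg.norm(a-b)
def proj(c,p):
    P=np.array(c["pose"]); q=P[:3,:3].T@(np.asarray(p)-P[:3,3]); return np.array([c["cx"]+c["fx"]*q[0]/q[2],c["cy"]+c["fy"]*q[1]/q[2]])
E
python3 - <<'E'
import cv2
a=cv2.imread("pics/top0.png")[180:350,190:450]; b=cv2.imread("pics/side0.png")[170:370,200:400]
cv2.imwrite("pics/topz.png",cv2.resize(a,None,fx=3,fy=3,interpolation=cv2.INTER_CUBIC))
cv2.imwrite("pics/sidez.png",cv2.resize(b,None,fx=3,fy=3,interpolation=cv2.INTER_CUBIC))
E
```

```text
(no output)
```

View pics/topz.png

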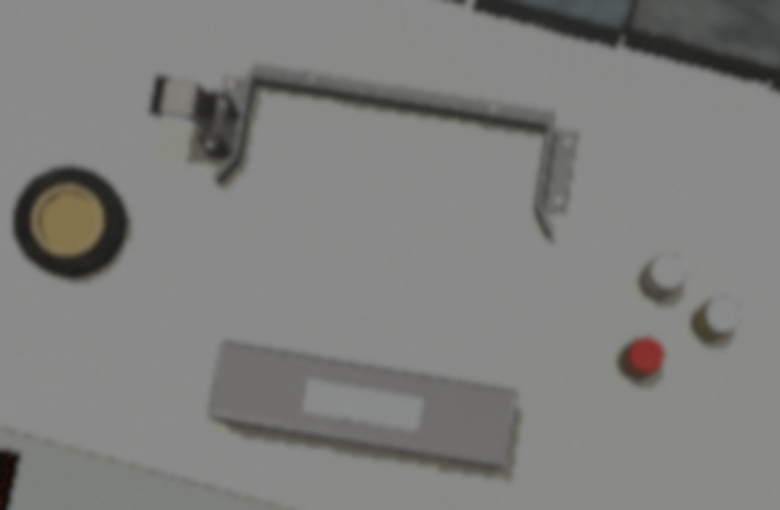

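View pics/sidez.png

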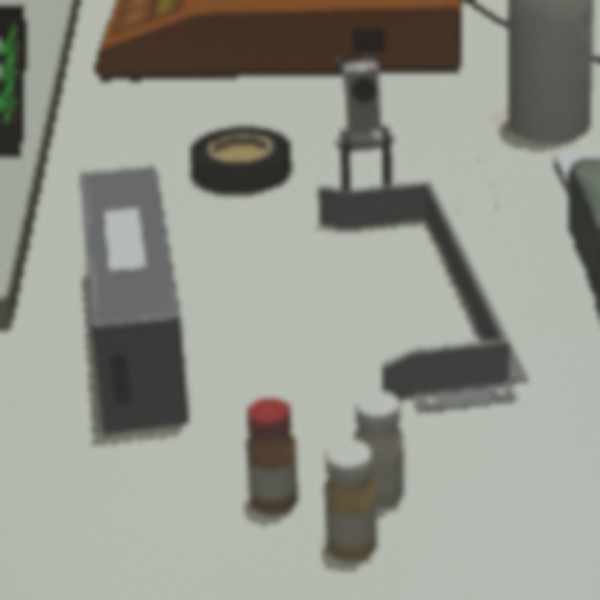

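The zoomed top view (×3, offset 190,180) shows these features:
- **Rack top face corners:** (222,341), (518,391), (510,468) and (209,413).
- **Fence top inner edge:** (255,78) to (552,127).
- **Right cheek:** from about (545,130) to (537,207), with the lip ending at (551,240).
- **Tab bar:** near (157,95).

In the zoomed side view (×3, offset 200,170), the rack top corners are (80,174), (157,168), (180,318) and (92,325). The fence corners are (430,185) and (507,342).

Run:
```python
from h import *
np.set_printoptions(precision=4,suppress=True)
T=r.camera("top");S=r.camera("side")
t=lambda u,v:((u+.5)/3-.5+190,(v+.5)/3-.5+180); s=lambda u,v:((u+.5)/3-.5+200,(v+.5)/3-.5+170)
pr={"rk_backL":((222,341),(157,168)),"rk_backR":((518,391),(180,318)),"rk_frR":((510,468),(92,325)),"rk_frL":((209,413),(80,174)),
"bayBL":((255,78),(430,185)),"bayBR":((552,127),(507,342)),"lipR":((551,240),(383,365)),"lipL":((221,183),(320,190)),
"tapeC":((68,217),(241,146)),"v_red":((645,355),(270,412)),"tabbar":((157,95),(362,62)),"pad?":((205,100),(363,92))}
for k,(a,b) in pr.items(): print(k,*tri(T,t(*a),S,s(*b)))
R=[plane(T,t(*pr[k][0]),.068)[:2] for k in list(pr)[:4]]; print("rack",np.array(R))
rc=cv2.minAreaRect(np.array(R,np.float32)*1000); print(rc)
ax=(R[1]+R[2]-R[0]-R[3]); print("rack yaw deg", np.degrees(np.arctan2(-ax[1],-ax[0]))-90)
B=[plane(T,t(*pr[k][0]),.028)[:2] for k in("bayBL","bayBR","lipL","lipR")]; print(np.array(B)); d=B[0]-B[1]; print("bay yaw",np.degrees(np.arctan2(d[1],d[0]))-90,np.linalg.norm(d))
B=[plane(S,s(*pr[k][1]),.028)[:2] for k in("bayBL","bayBR","lipL","lipR")]; print(np.array(B)); d=B[0]-B[1]; print("bay yaw S",np.degrees(np.arctan2(d[1],d[0]))-90,np.linalg.norm(d))
R=[plane(S,s(*pr[k][1]),.068)[:2] for k in list(pr)[:4]]; print("rackS",np.array(R))
# fence edge fit, top image: gradient rows
g=cv2.cvtColor(T["img"],cv2.COLOR_RGB2GRAY)
print(g[195:222:1,[290,325,360]].T)
```

```text
rk_backL [0.4759 0.2408 0.0659] 0.0015078969666510737
rk_backR [0.4475 0.0639 0.0669] 0.0008254263385735665
rk_frR [0.4025 0.0688 0.0699] 0.0017651455640741124
rk_frL [0.4315 0.2473 0.0674] 0.0014527111893589593
bayBL [0.6479 0.2281 0.0274] 0.0035489490224622318
bayBR [0.6185 0.0394 0.0269] 0.004174868046236406
lipR [0.5467 0.0403 0.0284] 0.005654815222787199
lipL [0.58   0.2478 0.0273] 0.0037136519446657125
tapeC [0.5563 0.3447 0.0201] 0.0006515199612031424
v_red [ 0.4715 -0.0139  0.0528] 0.0019384857488212543
tabbar [0.6207 0.2799 0.0967] 0.004913895198206979
pad? [0.6159 0.2531 0.0884] 0.003038696036714425
rack [[0.475  0.2407]
 [0.447  0.0641]
 [0.4017 0.0688]
 [0.4322 0.2472]]
((438.3436584472656, 154.72047424316406), (181.2339630126953, 45.51594543457031), 81.00039672851562)
rack yaw deg -9.356566074584151
[[0.6459 0.2284]
 [0.6162 0.0401]
 [0.578  0.2481]
 [0.544  0.0409]]
bay yaw -8.960269373646554 0.19069854003587663
[[0.6494 0.2272]
 [0.6201 0.038 ]
 [0.5816 0.2467]
 [0.5499 0.0409]]
bay yaw S -8.791584730136691 0.1914557786782419
rackS [[0.4759 0.2366]
 [0.4476 0.0621]
 [0.4038 0.0719]
 [0.4306 0.2461]]
[[138 137 138 138 138 137 137 133 123 109  99  95  86  71  53  61  87 115
  132 137 138 137 138 138 137 138 138]
 [137 138 137 137 137 137 137 137 137 137 137 136 135 127 117 109 103  96
   81  61  52  65  91 117 132 137 138]
 [137 137 136 138 137 137 137 138 137 137 138 137 137 138 138 137 137 137
  134 125 114 105 102  97  79  60  57]]
```

```bash
cat >> h.py <<'E'
from scipy.spatial.transform import Rotation as Ro
A=np.radians(-8.9); BX=np.array([np.cos(A),np.sin(A),0]); BY=np.array([-np.sin(A),np.cos(A),0]); O=np.array([.5965,.139,0])
def bay(p): d=np.asarray(p)-O; return np.array([d@BX,d@BY,d[2]])
def W(b): return O+b[0]*BX+b[1]*BY+np.array([0,0,b[2]])
def go(*pts):
    "shift in tool axes to put TCP at bay x,y, fingertip at z"
    s=r.read_state(); M=Ro.from_quat(s["eef_rot"]).as_matrix(); p=np.array(s["ee_pos"])
    yw=np.degrees(np.arctan2(M[1,1],M[0,1])); print("t",round(s["time"],2),"tcp bay",bay(p).round(4),"turn",round(-np.radians(90+np.degrees(A)-yw),4),"F",np.round(s["ft_force"],1))
    for b in pts: print(b,(M.T@(W(np.array(b)+[0,0,.022])-p)).round(4))
E
python3 - <<'E'
from h import *
T=r.camera("top");t=lambda u,v:((u+.5)/3-.5+190,(v+.5)/3-.5+180)
for a in((645,355),(665,272),(720,318)): print(bay(plane(T,t(*a),.055)).round(3))
print("rack",bay([.4385,.1545,0]).round(4))
go((-.215,-.009,.12),(-.215,-.009,.060))
E
```

```text
[-0.101 -0.17   0.055]
[-0.049 -0.175  0.055]
[-0.071 -0.212  0.055]
rack [-0.1585 -0.0091  0.    ]
t 0.25 tcp bay [-0.3889  0.3691  0.2442] turn -0.2904 F [-0.3 -0.6 -0.2]
(-0.215, -0.009, 0.12) [-0.2749 -0.3124  0.1024]
(-0.215, -0.009, 0.06) [-0.2749 -0.3124  0.1624]
```

The manual's scale: turns go in shares of 4 rad. Converting my numbers, -0.29 rad / 4 = -0.0725.

```bash
echo '[-0.275, -0.312, 0.102, -0.0725, 0.075, -0.275, -0.312, 0.102, -0.0725, 0.075, -0.275, -0.312, 0.102, -0.0725, 0.075, -0.275, -0.312, 0.102, -0.0725, 0.075, -0.275, -0.312, 0.102, -0.0725, 0.075, -0.275, -0.312, 0.102, -0.0725, 0.075, -0.275, -0.312, 0.102, -0.0725, 0.075, -0.275, -0.312, 0.102, -0.0725, 0.075, -0.275, -0.312, 0.102, -0.0725, 0.075, -0.275, -0.312, 0.102, -0.0725, 0.075, -0.275, -0.312, 0.102, -0.0725, 0.075, -0.275, -0.312, 0.102, -0.0725, 0.075]' | python3 jog.py; python3 -c "
from h import *
go((-.215,-.009,.061),(-.192,-.009,.061),(-.16,-.009,.073))
print(r.read_state()['width'])"
```

```text
time: 1.45
ee_pos: [0.383, 0.1651, 0.1429]
eef_rot: [0.077, 0.997, 0.0, 0.0]
ft_force: [0.4, 0.8, 0.4]
width: 0.0749
grip_force: 0.0
t 1.45 tcp bay [-0.215  -0.0073  0.1429] turn 0.001 F [0.4 0.8 0.4]
(-0.215, -0.009, 0.061) [ 0.0001 -0.0018  0.0599]
(-0.192, -0.009, 0.061) [-0.0229 -0.0018  0.0599]
(-0.16, -0.009, 0.073) [-0.0549 -0.0018  0.0479]
0.07492124140059568
```

```bash
echo '[0, -0.002, 0.04, 0, 0.075, 0, -0.002, 0.06, 0, 0.075, -0.012, -0.002, 0.06, 0, 0.075, -0.018, -0.002, 0.06, 0, 0.075, -0.022, -0.002, 0.06, 0, 0.075, -0.026, -0.002, 0.059, 0, 0.075, -0.03, -0.002, 0.057, 0, 0.075, -0.034, -0.002, 0.055, 0, 0.075]' | python3 jog.py
python3 - <<'E'
from h import *
go()
c=r.camera("side"); cv2.imwrite("pics/s1.png",cv2.resize(c["img"][150:370,170:420,::-1],None,fx=2.4,fy=2.4))
E
```

```text
time: 2.25
ee_pos: [0.4169, 0.1567, 0.0882]
eef_rot: [0.078, 0.997, 0.0, 0.0]
ft_force: [0.1, 0.9, 0.6]
width: 0.075
grip_force: 0.2
t 2.25 tcp bay [-0.1802 -0.0103  0.0882] turn -0.0005 F [0.1 0.9 0.6]
```

View pics/s1.png

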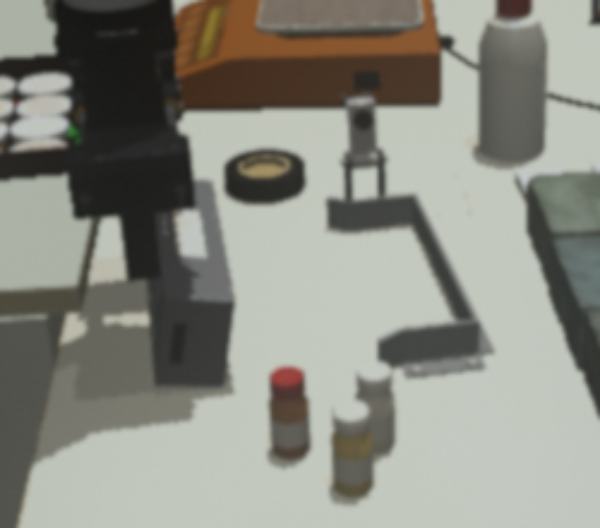

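The fingers are on the rack's upper edge and it is just starting to tip. It hasn't slid, so I'll continue along the arc.

```bash
echo '[-0.004, 0, -0.002, 0, 0.075, -0.008, 0, -0.004, 0, 0.075, -0.012, 0, -0.006, 0, 0.075, -0.016, 0, -0.008, 0, 0.075, -0.02, 0, -0.01, 0, 0.075, -0.024, 0, -0.011, 0, 0.075, -0.024, 0, -0.011, 0, 0.075, -0.024, 0, -0.011, 0, 0.075, -0.024, 0, -0.011, 0, 0.075]' | python3 jog.py
python3 - <<'E'
from h import *
go()
c=r.camera("side"); cv2.imwrite("pics/s2.png",cv2.resize(c["img"][150:370,170:420,::-1],None,fx=2.4,fy=2.4))
E
```

```text
time: 3.2
ee_pos: [0.4399, 0.1529, 0.0984]
eef_rot: [0.078, 0.997, -0.0, -0.0]
ft_force: [-0.6, -0.4, -0.9]
width: 0.0749
grip_force: 0.0
t 3.2 tcp bay [-0.1569 -0.0105  0.0984] turn -0.0004 F [-0.6 -0.4 -0.9]
```

View pics/s2.png

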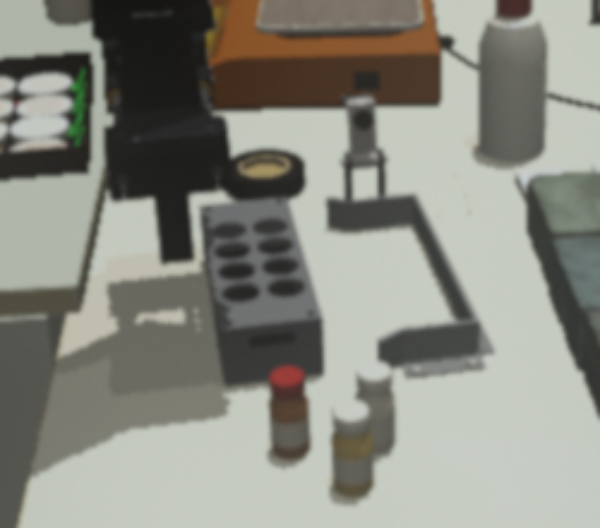

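The rack now stands on its base. In this crop (×2.4, offset 170,150) its top corners are about (203,207), (287,198), (320,322) and (225,333). I'll measure them from the side view and check with the top view.

Run:
```python
from h import *
S=r.camera("side");T=r.camera("top")
s=lambda u,v:((u+.5)/2.4-.5+170,(v+.5)/2.4-.5+150)
P=np.array([bay(plane(S,s(*a),.046)) for a in((203,207),(287,198),(320,322),(225,333))]); print(P.round(4),P.mean(0).round(4))
print("side bay corners",[bay(p).round(4) for p in([.6494,.2272,0],[.6201,.038,0])])
x0,y0,x1,y1=225,230,415,350
cv2.imwrite("pics/t2.png",cv2.resize(T["img"][y0:y1,x0:x1,::-1],None,fx=4,fy=4,interpolation=cv2.INTER_CUBIC))
```

```text
[[-0.1317  0.079   0.046 ]
 [-0.0667  0.0796  0.046 ]
 [-0.069  -0.1021  0.046 ]
 [-0.1312 -0.102   0.046 ]] [-0.0997 -0.0114  0.046 ]
side bay corners [array([0.0386, 0.0953, 0.    ]), array([ 0.0389, -0.0961,  0.    ])]
```

View pics/t2.png

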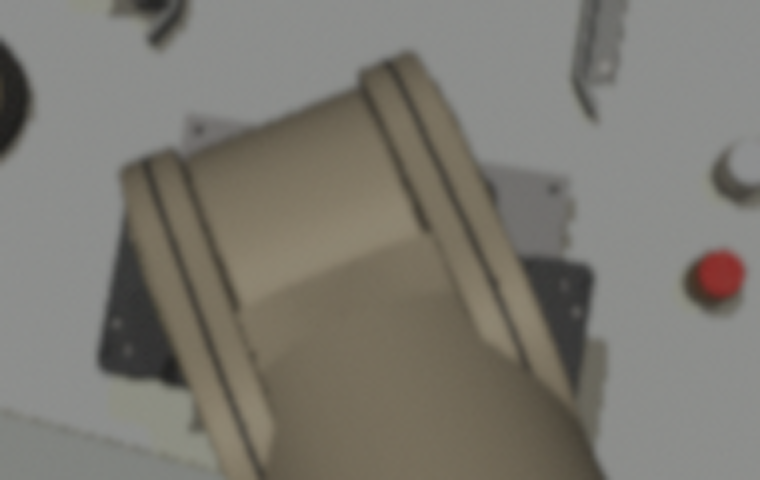

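The arm hides most of the rack in the top view. Its back corners are still visible, at (187,115) and (569,178) (×4, offset 225,230).

Run:
```python
from h import *
T=r.camera("top")
t=lambda u,v:((u+.5)/4-.5+225,(v+.5)/4-.5+230)
for a in((187,115),(569,178)): print(bay(plane(T,t(*a),.046)).round(4))
go((-.1,-.127,.085),(-.1,-.127,.015),(-.1,-.106,.015))
```

```text
[-0.0683  0.0819  0.046 ]
[-0.0681 -0.0964  0.046 ]
t 3.4 tcp bay [-0.1568 -0.0104  0.0985] turn -0.0003 F [0.5 1.2 0.4]
(-0.1, -0.127, 0.085) [-0.0569 -0.1165 -0.0085]
(-0.1, -0.127, 0.015) [-0.0569 -0.1165  0.0615]
(-0.1, -0.106, 0.015) [-0.0569 -0.0955  0.0615]
```

```bash
echo '[0, 0, -0.01, 0, 0, -0.03, -0.04, -0.01, 0, 0, -0.057, -0.08, -0.01, 0, 0, -0.057, -0.117, -0.01, 0, 0, -0.057, -0.117, -0.01, 0, 0, -0.057, -0.117, -0.01, 0, 0, -0.057, -0.117, 0.02, 0, 0, -0.057, -0.117, 0.06, 0, 0, -0.057, -0.117, 0.061, 0, 0, -0.057, -0.117, 0.061, 0, 0]' | python3 jog.py
python3 - <<'E'
from h import *
print(r.read_state()["width"]);go((-.1,-.106,.015))
E
```

```text
time: 4.4
ee_pos: [0.478, 0.0294, 0.038]
eef_rot: [0.077, 0.997, -0.0, -0.001]
ft_force: [-0.1, 0.9, 0.9]
width: 0.004
grip_force: 0.0
0.004046581806283898
t 4.4 tcp bay [-0.1002 -0.1266  0.038 ] turn 0.001 F [-0.1  0.9  0.9]
(-0.1, -0.106, 0.015) [-0.0002  0.0206  0.001 ]
```

```bash
echo '[0, 0.006, 0, 0, 0, 0, 0.009, 0, 0, 0, 0, 0.011, 0, 0, 0, 0, 0.013, 0, 0, 0, 0, 0.015, 0, 0, 0]' | python3 jog.py; echo '[0, 0.0015, 0, 0, 0, 0, 0.003, 0, 0, 0, 0, 0.0045, 0, 0, 0, 0, 0.006, 0, 0, 0]' | python3 jog.py
python3 - <<'E'
from h import *
go()
S=r.camera("side"); cv2.imwrite("pics/s3.png",cv2.resize(S["img"][200:330,230:380,::-1],None,fx=4,fy=4,interpolation=cv2.INTER_CUBIC))
E
```

```text
time: 4.9
ee_pos: [0.4807, 0.0435, 0.0379]
eef_rot: [0.078, 0.997, 0.0, 0.0]
ft_force: [0.2, 0.2, -0.1]
width: 0.0003
grip_force: 0.0
time: 5.3
ee_pos: [0.4814, 0.0489, 0.0375]
eef_rot: [0.078, 0.997, -0.0, -0.0]
ft_force: [-0.7, -2.4, 1.3]
width: 0.0004
grip_force: 1.1
t 5.3 tcp bay [-0.0998 -0.1068  0.0375] turn -0.0008 F [-0.7 -2.4  1.3]
```

View pics/s3.png

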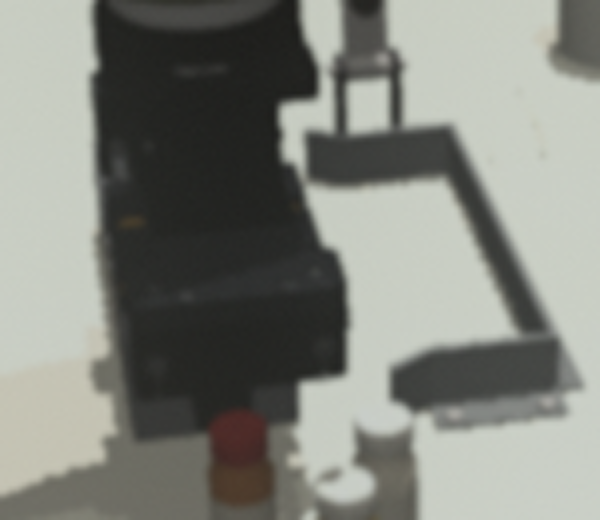

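The gripper hides the rack in this view. The force at contact (2.4 N) puts the rack's right end at y ≈ −92 mm in the bay frame, so it is nearly centred. Next I'll go round to the front.

```bash
echo '[0, -0.012, 0, 0, 0, 0, -0.012, -0.04, 0, 0, 0, -0.012, -0.07, 0, 0.087, 0.035, 0.03, -0.07, 0, 0.087, 0.07, 0.07, -0.07, 0, 0.087, 0.07, 0.092, -0.06, 0, 0.087, 0.07, 0.092, -0.03, 0, 0.087, 0.07, 0.092, 0, 0, 0.087, 0.07, 0.092, 0, 0, 0.087, 0.07, 0.092, 0, 0, 0.087]' | python3 jog.py
python3 - <<'E'
from h import *
print(r.read_state()["width"]);go((-.145,-.015,.015),(-.0755,-.015,.015),(-.0415,-.015,.015))
E
```

```text
time: 6.35
ee_pos: [0.4266, 0.1502, 0.0379]
eef_rot: [0.078, 0.997, -0.0, -0.0]
ft_force: [0.5, 0.5, 0.0]
width: 0.0564
grip_force: 0.0
0.056407329505512166
t 6.35 tcp bay [-0.1695 -0.0152  0.0379] turn -0.0014 F [0.5 0.5 0. ]
(-0.145, -0.015, 0.015) [-0.0245  0.0003  0.0009]
(-0.0755, -0.015, 0.015) [-0.094   0.0004  0.0008]
(-0.0415, -0.015, 0.015) [-0.128   0.0004  0.0008]
```

```bash
echo '[-0.008, 0, 0, 0, 0.087, -0.016, 0, 0, 0, 0.087, -0.022, 0, 0, 0, 0.087, -0.026, 0, 0, 0, 0.087, -0.03, 0, 0, 0, 0.087, -0.034, 0, 0, 0, 0.087, -0.038, 0, 0, 0, 0.087, -0.042, 0, 0, 0, 0.087, -0.046, 0, 0, 0, 0.087, -0.05, 0, 0, 0, 0.087, -0.054, 0, 0, 0, 0.087, -0.058, 0, 0, 0, 0.087]' | python3 jog.py
python3 - <<'E'
from h import *
print(r.read_state()["width"]);go()
S=r.camera("side"); cv2.imwrite("pics/s4.png",cv2.resize(S["img"][200:330,230:380,::-1],None,fx=4,fy=4,interpolation=cv2.INTER_CUBIC))
E
```

```text
time: 7.55
ee_pos: [0.4842, 0.1419, 0.0375]
eef_rot: [0.078, 0.997, 0.0, -0.0]
ft_force: [-1.1, 0.2, -0.7]
width: 0.0867
grip_force: 0.6
0.08672046346062154
t 7.55 tcp bay [-0.1114 -0.0145  0.0375] turn -0.0005 F [-1.1  0.2 -0.7]
```

View pics/s4.png

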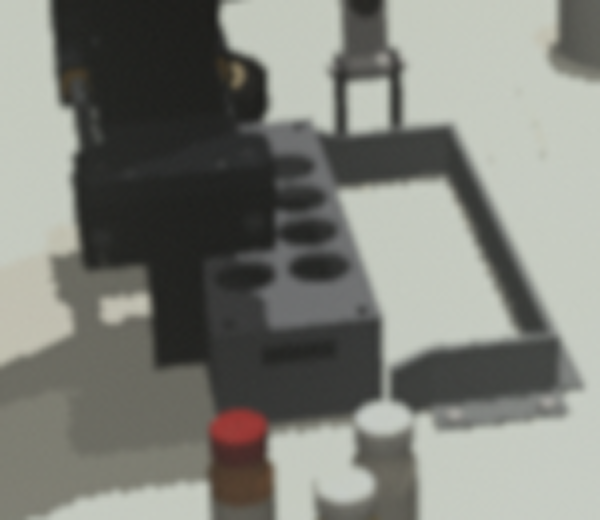

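The rack is at the mouth, with its back top corners at (312,122) and (381,315). The right lip tip is at (390,372). I'll check the centring numerically.

Run:
```python
from h import *
S=r.camera("side"); s=lambda u,v:((u+.5)/4-.5+230,(v+.5)/4-.5+200)
for n,a,z in(("rkBL",(312,122),.046),("rkBR",(381,315),.046),("rkBR floor",(381,402),0),("lipR",(390,372),.028),("lipL",(306,133),.028),("fenceL",(452,126),.028),("fenceR",(555,337),.028)): print(n,bay(plane(S,s(*a),z)).round(4))
```

```text
rkBL [-0.0321  0.0804  0.046 ]
rkBR [-0.0325 -0.0935  0.046 ]
rkBR floor [-0.0321 -0.0869  0.    ]
lipR [-0.0319 -0.1077  0.028 ]
lipL [-0.0317  0.1047  0.028 ]
fenceL [0.0381 0.0963 0.028 ]
fenceR [ 0.0383 -0.0967  0.028 ]
```

```bash
echo '[-0.005, 0, 0, 0, 0.087, -0.01, 0, 0, 0, 0.087, -0.015, 0, 0, 0, 0.087, -0.02, 0, 0, 0, 0.087, -0.025, 0, 0, 0, 0.087, -0.03, 0, 0, 0, 0.087]' | python3 jog.py; echo '[-0.005, 0, 0, 0, 0.087, -0.01, 0, 0, 0, 0.087, -0.015, 0, 0, 0, 0.087, -0.02, 0, 0, 0, 0.087, -0.025, 0, 0, 0, 0.087, -0.03, 0, 0, 0, 0.087]' | python3 jog.py; python3 -c "
from h import *
go()"
```

```text
time: 8.25
ee_pos: [0.5128, 0.1385, 0.0373]
eef_rot: [0.077, 0.997, 0.0, -0.001]
ft_force: [-1.3, 1.3, -0.4]
width: 0.0869
grip_force: 0.9
time: 8.85
ee_pos: [0.5436, 0.1326, 0.0376]
eef_rot: [0.078, 0.997, 0.0, 0.0]
ft_force: [-3.4, 2.1, 0.7]
width: 0.0871
grip_force: 1.6
t 8.85 tcp bay [-0.0513 -0.0145  0.0376] turn -0.0004 F [-3.4  2.1  0.7]
```

```bash
echo '[-0.002, 0, 0, 0, 0.087, -0.004, 0, 0, 0, 0.087, -0.006, 0, 0, 0, 0.087]' | python3 jog.py|grep -E 'pos|force'; echo '[-0.001, 0, 0, 0, 0.087, -0.002, 0, 0, 0, 0.087]' | python3 jog.py|grep -E 'pos|force'; python3 -c "
from h import *
go()"
```

```text
ee_pos: [0.5492, 0.1316, 0.0376]
ft_force: [-2.6, 1.9, 1.7]
grip_force: 1.5
ee_pos: [0.5511, 0.1313, 0.0376]
ft_force: [-2.4, 1.0, 0.8]
grip_force: 1.4
t 9.35 tcp bay [-0.0437 -0.0146  0.0376] turn -0.0005 F [-2.4  1.   0.8]
```

```bash
for i in 1; do echo '[-0.001, 0, 0, 0, 0.087, -0.002, 0, 0, 0, 0.087]' | python3 jog.py|grep ft_; done; echo '[-0.001, 0, 0, 0, 0.087, -0.002, 0, 0, 0, 0.087]' | python3 jog.py|grep ft_; python3 -c "
from h import *
go()"
```

```text
ft_force: [-11.2, 0.4, 8.4]
ft_force: [-19.4, 0.2, 12.6]
t 9.75 tcp bay [-0.0426 -0.0147  0.0371] turn 0.0012 F [-19.4   0.2  12.6]
```

The force rose to about 19 N with no further movement, so the rack is home. I'll back off and move over to the left of the hold-down tab.

```bash
echo '[0.02, 0, 0, 0, 0.087, 0.02, 0, -0.04, 0, 0, 0.02, 0, -0.08, 0, 0, 0.02, 0, -0.12, 0, 0, 0, 0.04, -0.12, 0, 0, -0.02, 0.09, -0.12, 0, 0, -0.035, 0.13, -0.12, 0, 0, -0.045, 0.17, -0.12, 0, 0, -0.045, 0.2, -0.12, 0, 0, -0.045, 0.2, -0.12, 0, 0, -0.045, 0.2, -0.12, 0, 0]' | python3 jog.py
python3 - <<'E'
from h import *
S=r.camera("side");T=r.camera("top")
go((0,.185,.085),(0,.11,.085))
cv2.imwrite("pics/s5.png",cv2.resize(S["img"][180:310,270:420,::-1],None,fx=4,fy=4,interpolation=cv2.INTER_CUBIC))
E
```

```text
time: 10.85
ee_pos: [0.6308, 0.3214, 0.157]
eef_rot: [0.078, 0.997, -0.0, 0.0]
ft_force: [-0.5, -1.7, 0.1]
width: 0.0152
grip_force: 0.0
t 10.95 tcp bay [0.0063 0.1838 0.1577] turn -0.0023 F [-0.6 -0.2 -0.2]
(0, 0.185, 0.085) [0.0063 0.0012 0.0507]
(0, 0.11, 0.085) [ 0.0062 -0.0738  0.0507]
```

View pics/s5.png

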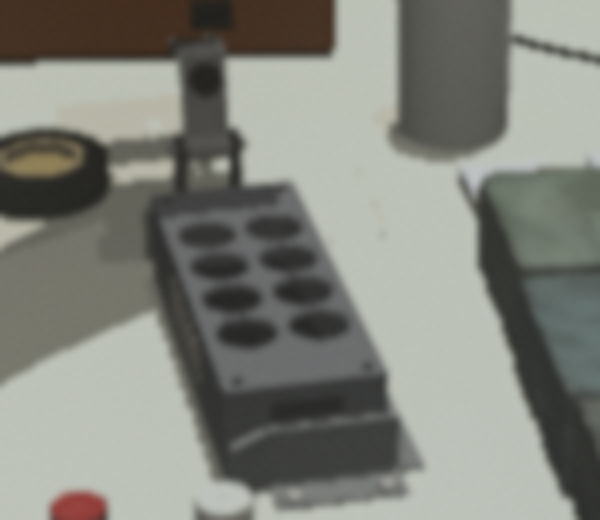

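The rack sits fully in the bay and the hold-down arm is still upright, with its top near (205,45). I'll lower beside the tab and push it over.

```bash
echo '[0.006, 0.001, 0.02, 0, 0, 0.006, 0.001, 0.051, 0, 0, 0.006, 0.001, 0.051, 0, 0, 0.006, -0.01, 0.051, 0, 0, 0.006, -0.02, 0.051, 0, 0, 0.006, -0.025, 0.051, 0, 0, 0.006, -0.029, 0.051, 0, 0, 0.006, -0.033, 0.051, 0, 0]' | python3 jog.py; python3 -c "
from h import *
go((0,.11,.085))"
```

```text
time: 11.75
ee_pos: [0.6197, 0.2896, 0.1074]
eef_rot: [0.078, 0.997, 0.001, 0.0]
ft_force: [-0.6, 1.0, 0.2]
width: 0.0004
grip_force: 0.3
t 11.75 tcp bay [-0.0004  0.1524  0.1074] turn -0.0005 F [-0.6  1.   0.2]
(0, 0.11, 0.085) [-0.0004 -0.0424  0.0004]
```

```bash
echo '[0, -0.004, 0, 0, 0, 0, -0.008, 0, 0, 0, 0, -0.012, 0, 0, 0, 0, -0.016, 0, 0, 0, 0, -0.02, 0, 0, 0, 0, -0.024, 0, 0, 0, 0, -0.028, 0, 0, 0, 0, -0.032, 0, 0, 0, 0, -0.036, 0, 0, 0, 0, -0.04, 0, 0, 0]' | python3 jog.py; python3 -c "
from h import *
go((0,.10,.085))"
```

```text
time: 12.75
ee_pos: [0.6132, 0.2499, 0.1065]
eef_rot: [0.078, 0.997, 0.0, 0.0]
ft_force: [0.4, -0.3, -0.0]
width: 0.0004
grip_force: 0.0
t 12.75 tcp bay [-0.0006  0.1121  0.1065] turn -0.0004 F [ 0.4 -0.3 -0. ]
(0, 0.1, 0.085) [-0.0006 -0.0121 -0.0005]
```

```bash
echo '[0, 0.01, 0, 0, 0, 0, 0.04, -0.01, 0, 0, 0, 0.06, -0.04, 0, 0, 0, 0.09, -0.08, 0, 0, 0.04, 0.12, -0.1, 0, 0, 0.08, 0.15, -0.12, 0, 0, 0.12, 0.18, -0.12, 0, 0, 0.12, 0.18, -0.12, 0, 0]' | python3 jog.py|grep -E 'time|pos'
python3 - <<'E'
from h import *
S=r.camera("side");T=r.camera("top");go()
a=cv2.resize(S["img"][190:310,280:380,::-1],None,fx=4,fy=4,interpolation=cv2.INTER_CUBIC)
b=cv2.resize(T["img"][190:310,230:330,::-1],None,fx=4,fy=4,interpolation=cv2.INTER_CUBIC)
cv2.imwrite("pics/f.png",np.hstack([a,b]))
E
```

```text
time: 13.55
ee_pos: [0.5162, 0.4547, 0.2275]
t 13.65 tcp bay [-0.1234  0.2952  0.2266] turn 0.0046 F [ 0. -1.  0.]
```

View pics/f.png

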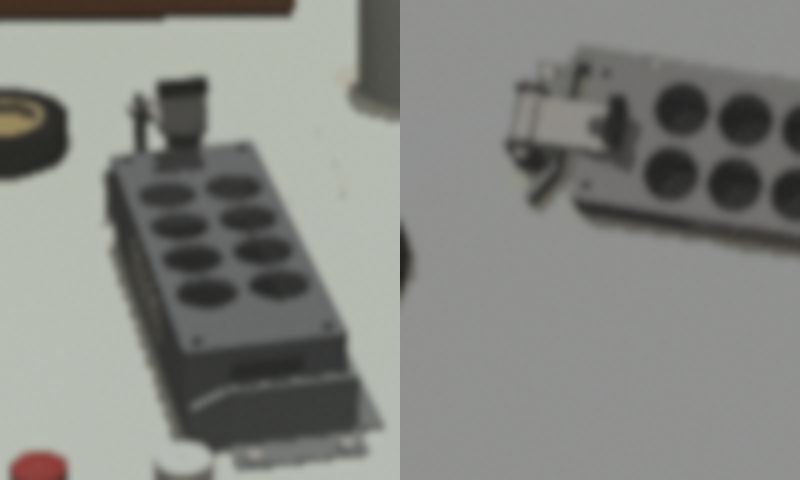

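The arm lies over the rack. The tab bar is at (182,88) in the left (side) panel and about (217,115) in the right (top) panel. I'll verify its height and the rack's home position.

Run:
```python
from h import *
S=r.camera("side");T=r.camera("top")
f=lambda u,v,x,y:((u+.5)/4-.5+x,(v+.5)/4-.5+y)
p,e=tri(T,f(217,115,230,190),S,f(182,88,280,190)); print("bar",bay(p).round(4),e)
print("expected closed bar: y .064 z .076")
for n,a in(("rkFL",(108,160)),("rkBL",(250,143)),("rkBR",(344,332)),("rkFR",(183,350))): print(n,bay(plane(S,f(*a,280,190),.046)).round(4))
for n,a in(("rkFL",(176,200)),("rkBL",(180,46))): print("top",n,bay(plane(T,f(*a,230,190),.046)).round(4))
```

```text
bar [0.0005 0.0684 0.0863] 0.001919707238671285
expected closed bar: y .064 z .076
rkFL [-0.0336  0.0829  0.046 ]
rkBL [0.0348 0.0854 0.046 ]
rkBR [ 0.0351 -0.0904  0.046 ]
rkFR [-0.031 -0.09   0.046]
top rkFL [-0.033   0.0841  0.046 ]
top rkBL [0.0395 0.0954 0.046 ]
```

The bar reads slightly high, at an angle of perhaps 0.1 rad, although that is close to the measurement error. I'll press lightly down on the tab to make sure the pad is seated.

```bash
python3 -c "
from h import *
go((0,.066,.11),(0,.066,.09))"
```

```text
t 13.75 tcp bay [-0.1197  0.2919  0.2263] turn -0.0012 F [0.2 0.3 0.2]
(0, 0.066, 0.11) [-0.1199 -0.2257  0.0945]
(0, 0.066, 0.09) [-0.1199 -0.2257  0.1145]
```

```bash
echo '[-0.03, -0.04, 0.02, 0, 0, -0.06, -0.08, 0.04, 0, 0, -0.09, -0.12, 0.06, 0, 0, -0.12, -0.16, 0.07, 0, 0, -0.12, -0.2, 0.08, 0, 0, -0.12, -0.226, 0.09, 0, 0, -0.12, -0.226, 0.1, 0, 0, -0.12, -0.226, 0.11, 0, 0, -0.12, -0.226, 0.113, 0, 0, -0.12, -0.226, 0.116, 0, 0]' | python3 jog.py|grep -E 'pos|ft_'; echo '[0, 0, 0.002, 0, 0, 0, 0, 0.004, 0, 0]' | python3 jog.py|grep -E 'pos|ft_'; echo '[0, 0, 0.001, 0, 0, 0, 0, 0.002, 0, 0]' | python3 jog.py|grep -E 'pos|ft_'; python3 -c "
from h import *
go()"
```

```text
ee_pos: [0.6061, 0.2059, 0.1102]
ft_force: [-1.0, -0.5, 0.8]
ee_pos: [0.6063, 0.2055, 0.1067]
ft_force: [0.5, 0.8, -0.5]
ee_pos: [0.6062, 0.205, 0.1047]
ft_force: [0.3, 0.7, -0.0]
t 15.15 tcp bay [-0.0006  0.0667  0.1047] turn -0.0002 F [ 0.3  0.7 -0. ]
```

```bash
echo '[0, 0, 0.0005, 0, 0, 0, 0, 0.001, 0, 0]' | python3 jog.py|grep -E 'pos|ft_'; echo '[0, 0, 0.0005, 0, 0, 0, 0, 0.001, 0, 0]' | python3 jog.py|grep -E 'pos|ft_';echo '[0, 0, 0.0005, 0, 0, 0, 0, 0.001, 0, 0]' | python3 jog.py|grep -E 'pos|ft_'
```

```text
ee_pos: [0.6062, 0.2047, 0.1036]
ft_force: [0.3, -0.8, 0.3]
ee_pos: [0.6063, 0.2048, 0.1029]
ft_force: [-0.9, -0.4, 4.7]
ee_pos: [0.6064, 0.2047, 0.1027]
ft_force: [-5.4, -1.2, 11.3]
```

Firm contact came at a tip height of 81 mm. The bar top should be at 80.5 mm when the arm is closed, so the pad is resting on the rack. I'll retreat, do a last numeric check on the objects to be left alone, and hand in.

```bash
echo '[0, 0, -0.01, 0, 0, 0, 0, -0.04, 0, 0, 0, 0, -0.08, 0, 0, 0.04, 0.04, -0.12, 0, 0, 0.08, 0.08, -0.13, 0, 0, 0.12, 0.12, -0.13, 0, 0, 0.12, 0.16, -0.13, 0, 0, 0.12, 0.2, -0.13, 0, 0, 0.12, 0.2, -0.13, 0, 0]' | python3 jog.py|grep -E 'time|pos|ft_'
python3 - <<'E'
from h import *
S=r.camera("side")["img"]; o=cv2.imread("pics/side0.png")[:,:,::-1]
f=S[190:310,280:380]; p=cv2.resize(cv2.imread("pics/f.png")[:,:400,::-1],(100,120),interpolation=cv2.INTER_AREA)
print("diff to last look",cv2.absdiff(f,p).mean(), "vials",cv2.absdiff(S[300:360,282:340],o[300:360,282:340]).mean(),"tape",cv2.absdiff(S[208:238,260:300],o[208:238,260:300]).mean())
print(r.close_job())
E
```

```text
time: 16.65
ee_pos: [0.5152, 0.4283, 0.2311]
ft_force: [-0.3, 0.3, -0.2]
diff to last look 1.622638888888889 vials 1.2800766283524905 tape 2.016111111111111
the job is handed in; nothing more can be done
None
```

The rack stands on its base, fully home against the back fence, with the hold-down pad resting on it; the vials and tape roll look unmoved, and I handed the job in at about 16.7 s (verdict not shown).

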